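Tilt the bangle-box lid until the mirror glides to its ledge

TASK

Set the bangle box's lid up as a mirror stand: lift the lid slowly by its white knob only until the round pocket mirror lying on it begins to slide, then stop and hold that angle while the mirror glides gently down against the brass ledge; any steeper and the little clay pot beside it would slide too, and it must stay up where it stands. Let go and leave the lid standing at that angle; do not touch the mirror or the pot, and leave the other things on and around the crate where they are.

Things in the scene. Friction and masses are not known exactly. Their poses are not given: they have to be found in the camera images.
- knob (a point): Centre of the white knob on the lid of the bangle box, a block 24 mm wide along the hinge (y), 18 mm deep (x) and 30 mm tall (z), standing on the lid's upper face near its edge on the robot's side; nothing else is within 35 mm of it sideways. The frame turns with the lid: z is the lid's upward normal, x points across the lid towards the hinge. The knob's centre lies 226 mm from the hinge axis along -x and 23 mm above it along z (lid shut).
- hinge (a point): Middle of the lid's hinge axis, on the far upper rim of the bangle box (240 x 180 mm, 60 mm high, glass sides, fixed on the blue crate, whose top is 110 mm above the table). This frame stays with the box: x points away from the robot across the box, y along the hinge axis, z up. Lifting the lid turns it about +y: the robot-side edge rises, the lid slopes down away from the robot.
- lid (a joint): Angle of the lid, rad: 0 shut and level, growing as the knob's edge is lifted; stops at 1.2. The hinge is stiff: the lid stays wherever it is left; lifting takes about 7 N at the knob.
- ledge (a point): Middle of the foot of the brass ledge's inner face, on the lid's upper face. The ledge is a strip 12 mm high and 8 mm thick along the lid's hinge-side edge. The frame turns with the lid: x across the lid towards the hinge, z along the lid's upward normal. The lid is a smooth wooden board 240 x 180 x 8 mm, its underside level with the hinge axis.
- mirror_center (a point): Centre of the round pocket mirror (red plastic case with silver face, 70 mm diameter, 14 mm thick, about 80 g), flat and loose on one half of the lid (left or right), its centre at first about 130 to 145 mm from the ledge. It starts to slide at a lid angle of about 0.23 to 0.50 rad, different each time. Against the ledge its centre is 35 mm from the ledge's face. Its frame's z is up out of its face.
- pot_center (a point): Centre, half-way up, of the little terracotta pot (50 mm diameter, 42 mm tall, about 70 g) standing loose on the lid, its centre at first about 130 to 145 mm from the ledge and about 90 mm sideways from the mirror's. It grips the lid better than the mirror: it starts to slide only at an angle 0.08 to 0.14 rad steeper than the mirror does. Its frame's z is up its axis.
There are look-alikes about, which are no part of the job. What is meant by the part that bears pot_center is not pink, and is the smaller of those in its own colour.

How it is judged:
On the way, in this order (a step that is already met when the one before it is completed fails the run):
1. the lid is raised past 0.12 rad with the mirror still lying where it was (value of joint lid above 0.12 rad and x of mirror_center in the frame of ledge below -0.115 m), for 0.1 s.
2. the mirror has slid down flat against the ledge of the raised lid (x of mirror_center in the frame of ledge between -0.042 and -0.028 m and z of mirror_center in the frame of ledge below 0.013 m and value of joint lid between 0.18 and 0.65 rad), for 0.2 s.
At the end, for the whole second after the job is handed in: The lid stands still at 0.18 to 0.65 rad, with the mirror at rest, flat on it, its centre 28 to 42 mm from the ledge's face (touching the ledge), and the clay pot still standing on the lid, its centre more than 113 mm from the ledge's face (all of step 2 and x of pot_center in the frame of ledge below -0.113 m and z of pot_center in the frame of ledge between 0.015 and 0.027 m and linear speed of mirror below 0.02 m/s and velocity of joint lid between -0.03 and 0.03 rad/s).
It fails at once if the mirror slides faster than 0.4 m/s (the lid was tilted well past the angle at which it starts to slide) (linear speed of mirror above 0.4 m/s).
It fails at once if the lid is still being turned (over 0.2 rad/s) while the mirror is well into its slide, 100 to 45 mm from the ledge (x of mirror_center in the frame of ledge between -0.1 and -0.045 m and (velocity of joint lid above 0.2 rad/s or velocity of joint lid below -0.2 rad/s)).
It fails at once if the clay pot slides down the lid, to within 113 mm of the ledge, or falls over (not (x of pot_center in the frame of ledge below -0.113 m and z of pot_center in the frame of ledge between 0.015 and 0.027 m)).
It fails at once if the robot touches the mirror or the clay pot (contact force between any of the fingers, the arm and mirror above 0.3 N or contact force between any of the fingers, the arm and clay_pot above 0.3 N).
It fails at once if another thing on or beside the crate is moved by more than 20 mm (distance of any of alarm_bell, powder_tin, steel_plate, comb, tumbler, oil_bottle from where it was at the start of the episode above 0.02 m).
It also fails if it takes over 72 s, if anything falls off the work surface, if the arm or the gripper's body presses on something with over 40 N, if the wrist force passes 120 N, or if a joint passes its speed limit or range.

ROBOT

A 7-joint arm with a two-finger parallel gripper is mounted at the origin on the work surface. World frame = base frame: x ahead of the robot, y to its left, z up, the work surface at z = 0. Lengths are in m, angles in rad, forces in N, time in s.
With the tool pointing down it reaches from about 0.425 to 0.875 m from the base axis. Payload 4.7 kg.
Tool frame: the origin (TCP) lies midway between the tips of the shut fingers; the grasp point (between the pads) lies 19 mm behind it (ctrl.grip_point_offset is the distance from the TCP to the grasp point, in m); z points along the fingers, y is the line along which they close (so a half turn about z gives the same grasp; the last joint's range is limited). The gripper opens to 87 mm and grips with 3 to 60 N. Pads are 19 mm wide; open, the fingers measure 117 mm over their backs; the gripper's body (75 mm by 190 mm) begins 51 mm behind the grasp point.
Start: joints at [-1.183, 0.321, -0.07, 1.45, 0.023, 1.371, -0.057], TCP at [0.237, 0.605, 0.223] pointing down, gripper open.
Joint ranges: [-2.86, 2.86], [-0.3, 2.09], [-1.38, 1.24], [0.06, 2.45], [-1.56, 4.7], [0.09, 2.05], [-2.69, 2.69]. Speed limits (rad/s): [2.57, 2.57, 3.14, 3.14, 3.14, 3.14, 3.14].

INTERFACE

Orientations are given as a rotation vector (axis times angle).
In Python, from bench import ctrl gives the robot as it stands. The module is installed in compiled form; this text tells all that it offers.
- The arm moves only by the shell command python3 -m handwheel 'ROWS' [OPENING] [FORCE]. ROWS is JSON, a list of rows, each an object of numbers: "x", "y", "z": the shift along the tool's x, y, z in m; "wx", "wy", "wz": the turn, a rotation vector about the tool's x, y, z in degrees. A call has 1 to 10 rows; each row is the pose to reach, as a shift and turn from the pose commanded when the call began, along the tool's axes at that moment; what a row does not reach only later rows make up. A row lasts 1/12 s, in which the tool goes at most 41.7 mm and 7.16 degrees, less where a joint would pass 70% of its speed; a pose out of reach is approached as far as the arm can. A call with a gripper value outside its range is refused whole. OPENING is the finger opening in m, from 0 to 0.087, set as the call begins (- or left out, the last holds). The fingers move at their own pace and stop on an object; FORCE is the grip in N (left out, the last holds). Time passes only in rows, so rows that repeat a pose let the fingers close. It gives the time, the measured TCP pose, the force, the opening and the grip force at its end, in the units of the state.
- ctrl.get_state(): the state, without advancing time (a new reading comes with each control period).
- ctrl.get_image(name): name is "side" or "top"; returns a dict with "image" (420x560x3 uint8, red, green, blue), "K" (3x3 intrinsics, pixels), "world_to_cam" (4x4, takes a point from world to camera coordinates). Camera axes: x right, y down, z forward; pixel columns grow to the right and rows downward; lengths in m; the calibration is good to about 2 mm. A picture is of the moment at which its call begins. There is no depth.
- ctrl.close_job(): hands the job in; it is judged then, once.
The state is a dict: "time": time; "joint_positions": joint angles; "qd": joint speeds; "joint_torque": joint torques, N m; "position": TCP position; "tool_rot": TCP orientation; "ft_force": force on the tool from outside, world axes, zero at the start; "torque": the same for the moment, N m; "grip_width": opening from 0.0 (shut) to 1.0 (fully open); "grip_force": force on a finger pad.
Only numpy, scipy, OpenCV 4.12 (cv2) and the standard library are available. Lean on these libraries where they do the work, as an engineer would, in place of code of your own. Each camera call takes 0.05 s, during which the arm holds its last target. There are 200 camera calls.

## Working session

There is one attempt and no reset: what is moved stays moved. The work goes in short steps, Python scripts to look and compute and a shell command to move; the robot and the scene stay as the last step left them, time stands still between calls to the robot, and variables do not carry over. Pictures are saved under pics/ and viewed, at most 10 in all, crops included, and the job is handed in when it is done.

```bash
mkdir -p pics; python3 - <<'E'
from bench import ctrl
import cv2,numpy as np
np.set_printoptions(precision=4,suppress=True)
for n in("side","top"):
    d=ctrl.get_image(n); cv2.imwrite(f"pics/{n}0.png",d["image"][:,:,::-1]); print(n,d["K"],d["world_to_cam"])
s=ctrl.get_state(); print(s)
E
```

```text
side [[498.477    0.     280.5226]
 [  0.     498.477  209.682 ]
 [  0.       0.       1.    ]] [[ 0.7887 -0.6147 -0.0064 -0.4005]
 [-0.4351 -0.5509 -0.7122  0.3717]
 [ 0.4342  0.5645 -0.702   0.7322]
 [ 0.      0.      0.      1.    ]]
top [[387.1895   0.     283.7408]
 [  0.     387.1895 213.1978]
 [  0.       0.       1.    ]] [[ 0.0741 -0.9972  0.0062 -0.0107]
 [-0.9728 -0.0736 -0.2197  0.5671]
 [ 0.2196  0.0102 -0.9755  0.7827]
 [ 0.      0.      0.      1.    ]]
{'time': 0.1, 'joint_positions': array([-1.1829,  0.3218, -0.0701,  1.4516,  0.0226,  1.3708, -0.0569]), 'qd': array([ 0.0003, -0.0024, -0.0001, -0.0031, -0.0007, -0.0003, -0.0004]), 'joint_torque': array([ -0.0001, -49.2571,  -0.4057, -31.3402,  -0.0641,   0.0394,
         0.0001]), 'position': array([0.2372, 0.6046, 0.2216]), 'tool_rot': array([-0.5837, -3.0866,  0.0027]), 'ft_force': array([1.253 , 0.3944, 1.1802]), 'torque': array([ 0.0569, -0.0065, -0.0028]), 'grip_force': 0.0, 'grip_width': 1.0018505141915273}
```

View pics/side0.png

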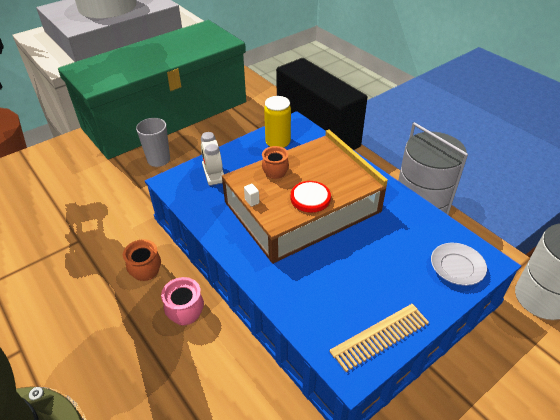

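View pics/top0.png

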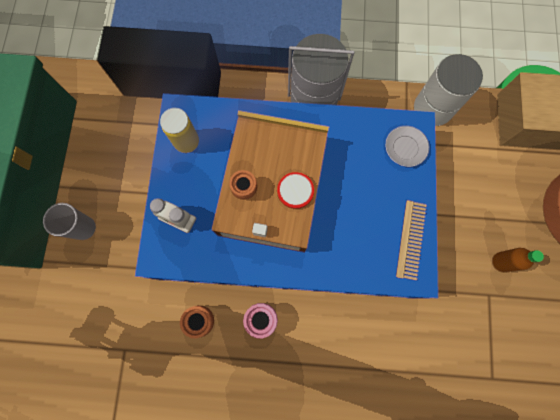

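The side view shows the box with the knob at (251,195), the terracotta pot at (275,162), the mirror at (311,196) and the ledge running from (328,133) to (384,180). In the top view the knob is at (260,229), the pot at (243,184) and the mirror at (295,190). I'll enlarge the lid to get exact corners.

```bash
python3 - <<'E'
import cv2,numpy as np
a=cv2.imread("pics/top0.png")[105:255,205:335]; b=cv2.imread("pics/side0.png")[125:265,215:395]
a=cv2.resize(a,None,fx=3,fy=3,interpolation=cv2.INTER_CUBIC); b=cv2.resize(b,None,fx=2.2,fy=2.2,interpolation=cv2.INTER_CUBIC)
o=np.zeros((450,800,3),np.uint8); o[:450,:390]=a; o[:b.shape[0],400:400+b.shape[1]]=b[:,:400]; cv2.imwrite("pics/z.png",o)
E
```

```text
(no output)
```

View pics/z.png

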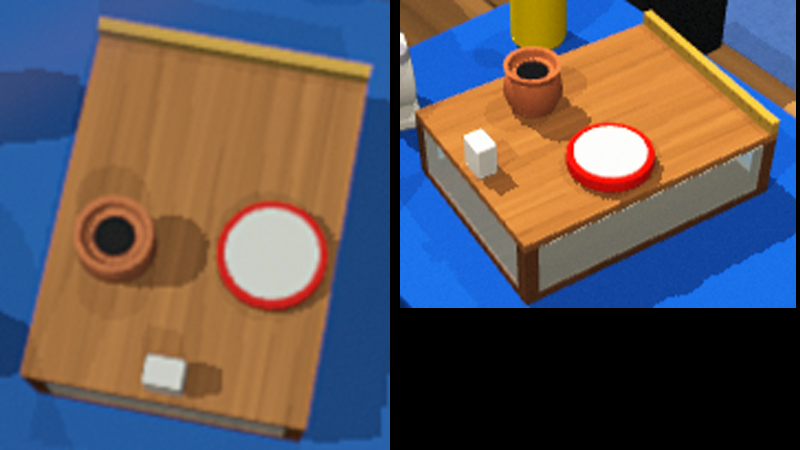

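```bash
cat > h.py <<'E'
from bench import ctrl
import numpy as np
from scipy.optimize import least_squares
from scipy.spatial.transform import Rotation as R
C={n:ctrl.get_image(n) for n in("side","top")}
def px(n,p):
    T=C[n]["world_to_cam"]; c=T[:3,:3]@p+T[:3,3]; q=C[n]["K"]@c; return q[:2]/q[2]
def box(v,p,th=0):  # p in hinge frame, lid turned th
    return np.array([v[0],v[1],.17])+R.from_euler('z',v[2]).apply(R.from_euler('y',th).apply(p))
E
python3 - <<'E'
from h import *
np.set_printoptions(precision=4,suppress=True)
obs=[("top",(-.24,.09,.008),(212.3,230.7)),("top",(-.24,-.09,.008),(306,249)),("top",(0,.09,.02),(238.3,110.7)),("top",(0,-.09,.02),(329,127)),
("side",(-.24,.09,.008),(221.8,175.9)),("side",(-.24,-.09,.008),(271.8,237.3)),("side",(0,-.09,.02),(386.4,180.5))]
f=lambda v:np.concatenate([px(n,box(v,p))-o for n,p,o in obs])
r=least_squares(f,[.8,0,0]);v=r.x;print(v,r.fun.reshape(-1,2))
for y in (-.01,0,.01):print(y,[px(n,box(v,(-.226,y,.038)))for n in C])
def loc(z,o,n): return least_squares(lambda q:px(n,box(v,(q[0],q[1],z)))-o,[-.1,0]).x
print("knobtop",loc(.038,(259.6,226.5),"top"),loc(.038,(215+80.5/2.2,125+138/2.2),"side"))
print("mirror",loc(.022,(205+271.5/3,105+254/3),"top"),"pot top",loc(.05,(205+115/3,105+236/3),"top"))
print("knob world",box(v,(-.226,0,.023)))
s=ctrl.get_state();M=R.from_rotvec(s["tool_rot"]).as_matrix();print(M,s["position"],s["time"])
E
```

```text
[ 0.7262  0.0456 -0.1145] [[-1.0112 -0.5625]
 [ 0.5569 -0.7133]
 [-0.2076  0.1307]
 [-0.5135  0.0042]
 [-0.4857  0.3942]
 [-0.5673  0.948 ]
 [ 1.0434  0.4346]]
-0.01 [array([253.8262, 192.9475]), array([264.8347, 229.9862])]
0 [array([250.9461, 189.5443]), array([259.338 , 228.9444])]
0.01 [array([248.1073, 186.1899]), array([253.847 , 227.9036])]
knobtop [-0.2216  0.0004] [-0.2228  0.0034]
mirror [-0.1375 -0.0499] pot top [-0.1524  0.0438]
knob world [0.5017 0.0715 0.193 ]
[[-0.931   0.3651 -0.0003]
 [ 0.3651  0.931  -0.0011]
 [-0.0001 -0.0011 -1.    ]] [0.2373 0.6048 0.2219] 0.2
```

The lid fits to about 1 px: hinge at (0.726, 0.046), yaw -0.115, knob near (0.503, 0.071). The mirror is on the right half and the pot on the left. I'll raise the tool, cross over, and set the fingers to close along the hinge axis.

```bash
python3 -m handwheel '[{"z":-0.04},{"z":-0.08},{"z":-0.12},{"x":-0.03,"y":-0.027,"z":-0.12,"wz":-2},{"x":-0.06,"y":-0.054,"z":-0.12,"wz":-4},{"x":-0.09,"y":-0.081,"z":-0.12,"wz":-6},{"x":-0.12,"y":-0.108,"z":-0.12,"wz":-8},{"x":-0.15,"y":-0.135,"z":-0.12,"wz":-10},{"x":-0.18,"y":-0.162,"z":-0.12,"wz":-12},{"x":-0.21,"y":-0.19,"z":-0.12,"wz":-14.8}]' 0.045 30
python3 - <<'E'
from h import *
np.set_printoptions(precision=4,suppress=True)
s=ctrl.get_state();M=R.from_rotvec(s["tool_rot"]);print(M.inv().apply(np.array([.503,.0715,.30])-s["position"]),M.as_matrix(),s["joint_positions"],s["time"])
E
```

```text
[-0.4421 -0.3997 -0.0775] [[-0.931   0.3651 -0.0001]
 [ 0.3651  0.931  -0.0005]
 [-0.0001 -0.0006 -1.    ]] [-1.1829  0.3213 -0.0701  1.4509  0.0226  1.3708 -0.0569] 0.3invalid input at $[0]: expected keys x, y, z, wx, wy, wz
```

Every row needs all six keys.

```bash
python3 -m handwheel '[{"x":0,"y":0,"z":-0.04,"wx":0,"wy":0,"wz":0},{"x":0,"y":0,"z":-0.08,"wx":0,"wy":0,"wz":0},{"x":0,"y":0,"z":-0.12,"wx":0,"wy":0,"wz":0},{"x":-0.03,"y":-0.027,"z":-0.12,"wx":0,"wy":0,"wz":-2},{"x":-0.06,"y":-0.054,"z":-0.12,"wx":0,"wy":0,"wz":-4},{"x":-0.09,"y":-0.081,"z":-0.12,"wx":0,"wy":0,"wz":-6},{"x":-0.12,"y":-0.108,"z":-0.12,"wx":0,"wy":0,"wz":-8},{"x":-0.15,"y":-0.135,"z":-0.12,"wx":0,"wy":0,"wz":-10},{"x":-0.18,"y":-0.162,"z":-0.12,"wx":0,"wy":0,"wz":-12},{"x":-0.21,"y":-0.19,"z":-0.12,"wx":0,"wy":0,"wz":-14.8}]' 0.045 30
cat > st.py <<'E'
from h import *
np.set_printoptions(precision=4,suppress=True)
s=ctrl.get_state();M=R.from_rotvec(s["tool_rot"]);print(M.inv().apply(np.array([.503,.0715,.25])-s["position"]),M.as_matrix(),s["position"],s["joint_positions"],s["time"])
E
python3 st.py
```

```text
time: 1.13
position: [0.364, 0.3497, 0.3427]
tool_rot: [0.178, 3.136, 0.001]
ft_force: [0.4, 0.3, 0.5]
grip_width: 0.52
grip_force: 0.0
[-0.1678 -0.2535  0.0943] [[-0.992   0.1266  0.003 ]
 [ 0.1266  0.992  -0.0012]
 [-0.0031 -0.0008 -1.    ]] [0.3683 0.3444 0.3436] [-0.9013 -0.0248  0.0927  1.6049  0.0053  1.5602  0.6352] 1.2333
```

```bash
python3 -m handwheel '[{"x":-0.02,"y":-0.03,"z":0,"wx":0,"wy":0,"wz":0},{"x":-0.04,"y":-0.06,"z":0,"wx":0,"wy":0,"wz":0},{"x":-0.06,"y":-0.09,"z":0,"wx":0,"wy":0,"wz":0},{"x":-0.08,"y":-0.12,"z":0,"wx":0,"wy":0,"wz":0},{"x":-0.1,"y":-0.15,"z":0,"wx":0,"wy":0,"wz":0},{"x":-0.12,"y":-0.18,"z":0,"wx":0,"wy":0,"wz":0},{"x":-0.14,"y":-0.21,"z":0,"wx":0,"wy":0,"wz":0},{"x":-0.16,"y":-0.24,"z":0,"wx":0,"wy":0,"wz":0},{"x":-0.167,"y":-0.25,"z":0,"wx":0,"wy":0,"wz":0},{"x":-0.167,"y":-0.25,"z":0,"wx":0,"wy":0,"wz":0}]' >/dev/null
python3 st.py; python3 - <<'E'
from h import *
import cv2
cv2.imwrite("pics/a.png",np.hstack([C[n]["image"][60:300,150:450] for n in C])[:,:,::-1])
E
```

```text
[-0.0042 -0.0129  0.0925] [[-0.9933  0.1155 -0.0004]
 [ 0.1155  0.9933  0.0008]
 [ 0.0005  0.0007 -1.    ]] [0.5004 0.0847 0.3425] [-0.6332 -0.0291  0.4059  1.6088  0.0107  1.5598  1.2274] 2.1667
```

View pics/a.png

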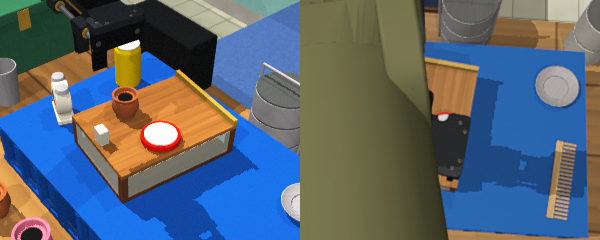

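The side view shows the mirror and knob unobstructed; the arm blocks the top view. Orientation is aligned. Next I'll centre over the knob and descend.

```bash
python3 -m handwheel '[{"x":-0.003,"y":-0.0125,"z":0,"wx":0,"wy":0,"wz":0},{"x":-0.003,"y":-0.0125,"z":0.03,"wx":0,"wy":0,"wz":0},{"x":-0.003,"y":-0.0125,"z":0.06,"wx":0,"wy":0,"wz":0},{"x":-0.003,"y":-0.0125,"z":0.09,"wx":0,"wy":0,"wz":0},{"x":-0.003,"y":-0.0125,"z":0.11,"wx":0,"wy":0,"wz":0},{"x":-0.003,"y":-0.0125,"z":0.12,"wx":0,"wy":0,"wz":0},{"x":-0.003,"y":-0.0125,"z":0.12,"wx":0,"wy":0,"wz":0},{"x":-0.003,"y":-0.0125,"z":0.12,"wx":0,"wy":0,"wz":0}]'  >/dev/null
python3 st.py; python3 - <<'E'
from h import *
import cv2
cv2.imwrite("pics/b.png",cv2.resize(C["side"]["image"][90:250,190:400],None,fx=3,fy=3)[:,:,::-1])
E
```

```text
[ 0.0001  0.     -0.0256] [[-0.9934  0.1148  0.0029]
 [ 0.1148  0.9934  0.0008]
 [-0.0028  0.0012 -1.    ]] [0.5032 0.0715 0.2244] [-0.6133  0.0055  0.4244  1.8104 -0.0026  1.3232  1.2674] 3.0333
```

View pics/b.png

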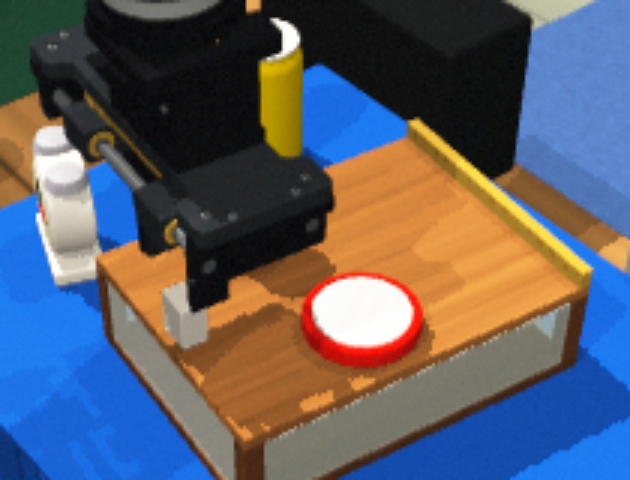

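```bash
python3 - <<'E'
from h import *
b=least_squares(lambda q:px("side",[q[0],q[1],.11])-(215,181),[.5,.2]).x
z=least_squares(lambda q:px("side",[b[0],b[1],q[0]])[1:]-145,[.2]).x
# two-view of near shaker cap
t=least_squares(lambda q:np.r_[px("side",q)-(212.7,148),px("top",q)-(177,213)],[.5,.2,.2]);print(b,z,t.x,t.fun)
E
```

```text
[0.51854066 0.22834065] [0.20071978] [0.52216128 0.22601349 0.19339191] [ 0.24907543 -0.05019315 -0.12203833  0.21098642]
```

The shakers are clear of the gripper, so I'll finish the descent and close on the knob.

```bash
python3 -m handwheel '[{"x":0,"y":0,"z":0.01,"wx":0,"wy":0,"wz":0},{"x":0,"y":0,"z":0.02,"wx":0,"wy":0,"wz":0},{"x":0,"y":0,"z":0.03,"wx":0,"wy":0,"wz":0},{"x":0,"y":0,"z":0.036,"wx":0,"wy":0,"wz":0},{"x":0,"y":0,"z":0.04,"wx":0,"wy":0,"wz":0},{"x":0,"y":0,"z":0.04,"wx":0,"wy":0,"wz":0},{"x":0,"y":0,"z":0.04,"wx":0,"wy":0,"wz":0}]'
python3 -m handwheel '[{"x":0,"y":0,"z":0,"wx":0,"wy":0,"wz":0},{"x":0,"y":0,"z":0,"wx":0,"wy":0,"wz":0},{"x":0,"y":0,"z":0,"wx":0,"wy":0,"wz":0},{"x":0,"y":0,"z":0,"wx":0,"wy":0,"wz":0},{"x":0,"y":0,"z":0,"wx":0,"wy":0,"wz":0},{"x":0,"y":0,"z":0,"wx":0,"wy":0,"wz":0},{"x":0,"y":0,"z":0,"wx":0,"wy":0,"wz":0},{"x":0,"y":0,"z":0,"wx":0,"wy":0,"wz":0}]' 0.01 30; python3 st.py
```

```text
time: 3.82
position: [0.502, 0.0712, 0.1823]
tool_rot: [-0.181, -3.136, 0.0]
ft_force: [1.0, -0.3, 0.5]
grip_width: 0.52
grip_force: 0.0
time: 4.48
position: [0.5025, 0.0725, 0.1829]
tool_rot: [0.18, 3.135, 0.003]
ft_force: [1.3, 5.6, -0.3]
grip_width: 0.276
grip_force: 30.0
[-0.0007 -0.0007 -0.0671] [[-0.9934  0.1144  0.0011]
 [ 0.1144  0.9934  0.0016]
 [-0.0009  0.0017 -1.    ]] [0.5025 0.0724 0.1829] [-0.6094  0.0344  0.4264  1.8681 -0.0165  1.2408  1.2782] 4.5833
```

The knob is held (24 mm opening). I'll write a monitor for lid angle and mirror position, then lift to 0.15 rad.

```bash
cat > mon.py <<'E'
from h import *
import cv2
v=np.array([.7262,.0456,-.1145]); s=ctrl.get_state()
T=R.from_rotvec(s["tool_rot"]); zb=R.from_euler('z',v[2]).inv().apply(T.as_matrix()[:,2]); pitch=np.arctan2(-zb[0],-zb[2])
P=np.array(s["position"])-T.as_matrix()[:,2]*0
th=least_squares(lambda t:.012*np.cos(t)+.224*np.sin(t)-.012-(P[2]-.1829),[.1]).x[0]
im=C["side"]["image"].astype(int); m=((im[...,0]>140)&(im[...,1]<50)&(im[...,2]<50)).astype(np.uint8); m[:,:230]=0;m[:,420:]=0;m[:100]=0;m[260:]=0
n,l,st_,_=cv2.connectedComponentsWithStats(m); k=1+np.argmax(st_[1:,4])
h=cv2.convexHull(np.argwhere(l==k)[:,::-1].astype(np.float32)); M=cv2.moments(h); c=np.array([M["m10"],M["m01"]])/M["m00"]
q=least_squares(lambda q:px("side",box(v,(q[0],q[1],.015),th))-c,[-.1,-.05]).x
print(f"t {s['time']:.2f} pitch {pitch:.3f} th {th:.3f} c {c.round(1)} mirror {q.round(4)} F {np.round(s['ft_force'],1)} gw {s['grip_width']:.3f} qd6 {s['joint_positions'][5]:.2f}")
E
python3 mon.py
python3 -m handwheel '[{"x":-0.0002,"y":0,"z":-0.0034,"wx":0,"wy":0.86,"wz":0},{"x":-0.0005,"y":0,"z":-0.0067,"wx":0,"wy":1.72,"wz":0},{"x":-0.0008,"y":0,"z":-0.01,"wx":0,"wy":2.58,"wz":0},{"x":-0.0011,"y":0,"z":-0.0134,"wx":0,"wy":3.44,"wz":0},{"x":-0.0015,"y":0,"z":-0.0168,"wx":0,"wy":4.3,"wz":0},{"x":-0.002,"y":0,"z":-0.0201,"wx":0,"wy":5.16,"wz":0},{"x":-0.0025,"y":0,"z":-0.0234,"wx":0,"wy":6.02,"wz":0},{"x":-0.003,"y":0,"z":-0.0268,"wx":0,"wy":6.88,"wz":0},{"x":-0.0036,"y":0,"z":-0.0301,"wx":0,"wy":7.74,"wz":0},{"x":-0.0043,"y":0,"z":-0.0334,"wx":0,"wy":8.6,"wz":0}]'
python3 mon.py; python3 mon.py
```

```text
t 4.68 pitch -0.001 th 0.000 c [311.3 198.1] mirror [-0.1365 -0.0514] F [1.9 5.6 0.7] gw 0.272 qd6 1.24
time: 5.52
position: [0.5065, 0.072, 0.2151]
tool_rot: [-0.171, -2.986, -0.015]
ft_force: [1.9, 5.4, -4.7]
grip_width: 0.269
grip_force: 30.0
t 5.62 pitch 0.151 th 0.147 c [312.5 188.3] mirror [-0.1373 -0.0495] F [ 0.6  5.5 -2.3] gw 0.276 qd6 1.46
t 5.72 pitch 0.150 th 0.147 c [312.4 188. ] mirror [-0.1371 -0.0488] F [ 1.7  5.9 -2.5] gw 0.274 qd6 1.46
```

```bash
cat >> mon.py <<'E'
import sys; sys.exit(int(q[0]>-.1335))
E
python3 -m handwheel '[{"x":-0.0001,"y":0,"z":-0.0022,"wx":0,"wy":0.57,"wz":0},{"x":-0.0003,"y":0,"z":-0.0045,"wx":0,"wy":1.15,"wz":0},{"x":-0.0005,"y":0,"z":-0.0067,"wx":0,"wy":1.72,"wz":0},{"x":-0.0007,"y":0,"z":-0.009,"wx":0,"wy":2.3,"wz":0},{"x":-0.0009,"y":0,"z":-0.0112,"wx":0,"wy":2.87,"wz":0},{"x":-0.0009,"y":0,"z":-0.0112,"wx":0,"wy":2.87,"wz":0}]' >/dev/null && python3 mon.py &&
python3 -m handwheel '[{"x":-0.0001,"y":0,"z":-0.0011,"wx":0,"wy":0.29,"wz":0},{"x":-0.0001,"y":0,"z":-0.0022,"wx":0,"wy":0.57,"wz":0},{"x":-0.0002,"y":0,"z":-0.0034,"wx":0,"wy":0.86,"wz":0},{"x":-0.0003,"y":0,"z":-0.0045,"wx":0,"wy":1.15,"wz":0},{"x":-0.0003,"y":0,"z":-0.0045,"wx":0,"wy":1.15,"wz":0},{"x":-0.0003,"y":0,"z":-0.0045,"wx":0,"wy":1.15,"wz":0}]' >/dev/null && python3 mon.py &&
python3 -m handwheel '[{"x":-0.0001,"y":0,"z":-0.0011,"wx":0,"wy":0.29,"wz":0},{"x":-0.0001,"y":0,"z":-0.0022,"wx":0,"wy":0.57,"wz":0},{"x":-0.0002,"y":0,"z":-0.0034,"wx":0,"wy":0.86,"wz":0},{"x":-0.0003,"y":0,"z":-0.0045,"wx":0,"wy":1.15,"wz":0},{"x":-0.0003,"y":0,"z":-0.0045,"wx":0,"wy":1.15,"wz":0},{"x":-0.0003,"y":0,"z":-0.0045,"wx":0,"wy":1.15,"wz":0}]' >/dev/null && python3 mon.py
```

```text
t 6.32 pitch 0.201 th 0.195 c [313. 184.] mirror [-0.1364 -0.0465] F [ 0.6  5.1 -2.8] gw 0.276 qd6 1.53
t 6.92 pitch 0.221 th 0.214 c [313.6 182.7] mirror [-0.1361 -0.0465] F [ 0.8  4.9 -5.3] gw 0.273 qd6 1.56
t 7.52 pitch 0.241 th 0.234 c [313.9 181.4] mirror [-0.1365 -0.0465] F [ 0.7  5.2 -4.1] gw 0.276 qd6 1.58
```

```bash

python3 -m handwheel '[{"x":-0.0001,"y":0,"z":-0.0011,"wx":0,"wy":0.29,"wz":0},{"x":-0.0001,"y":0,"z":-0.0022,"wx":0,"wy":0.57,"wz":0},{"x":-0.0002,"y":0,"z":-0.0034,"wx":0,"wy":0.86,"wz":0},{"x":-0.0003,"y":0,"z":-0.0045,"wx":0,"wy":1.15,"wz":0},{"x":-0.0003,"y":0,"z":-0.0045,"wx":0,"wy":1.15,"wz":0},{"x":-0.0003,"y":0,"z":-0.0045,"wx":0,"wy":1.15,"wz":0}]' >/dev/null && python3 mon.py &&
python3 -m handwheel '[{"x":-0.0001,"y":0,"z":-0.0011,"wx":0,"wy":0.29,"wz":0},{"x":-0.0001,"y":0,"z":-0.0022,"wx":0,"wy":0.57,"wz":0},{"x":-0.0002,"y":0,"z":-0.0034,"wx":0,"wy":0.86,"wz":0},{"x":-0.0003,"y":0,"z":-0.0045,"wx":0,"wy":1.15,"wz":0},{"x":-0.0003,"y":0,"z":-0.0045,"wx":0,"wy":1.15,"wz":0},{"x":-0.0003,"y":0,"z":-0.0045,"wx":0,"wy":1.15,"wz":0}]' >/dev/null && python3 mon.py &&
python3 -m handwheel '[{"x":-0.0001,"y":0,"z":-0.0011,"wx":0,"wy":0.29,"wz":0},{"x":-0.0001,"y":0,"z":-0.0022,"wx":0,"wy":0.57,"wz":0},{"x":-0.0002,"y":0,"z":-0.0034,"wx":0,"wy":0.86,"wz":0},{"x":-0.0003,"y":0,"z":-0.0045,"wx":0,"wy":1.15,"wz":0},{"x":-0.0003,"y":0,"z":-0.0045,"wx":0,"wy":1.15,"wz":0},{"x":-0.0003,"y":0,"z":-0.0045,"wx":0,"wy":1.15,"wz":0}]' >/dev/null && python3 mon.py &&
python3 -m handwheel '[{"x":-0.0001,"y":0,"z":-0.0011,"wx":0,"wy":0.29,"wz":0},{"x":-0.0001,"y":0,"z":-0.0022,"wx":0,"wy":0.57,"wz":0},{"x":-0.0002,"y":0,"z":-0.0034,"wx":0,"wy":0.86,"wz":0},{"x":-0.0003,"y":0,"z":-0.0045,"wx":0,"wy":1.15,"wz":0},{"x":-0.0003,"y":0,"z":-0.0045,"wx":0,"wy":1.15,"wz":0},{"x":-0.0003,"y":0,"z":-0.0045,"wx":0,"wy":1.15,"wz":0}]' >/dev/null && python3 mon.py
```

```text
t 8.12 pitch 0.261 th 0.254 c [314.6 180.1] mirror [-0.1361 -0.0465] F [ 1.1  5.2 -3.6] gw 0.271 qd6 1.61
t 8.72 pitch 0.282 th 0.274 c [315.  178.9] mirror [-0.1368 -0.0469] F [ 0.2  4.8 -3.3] gw 0.273 qd6 1.64
t 9.32 pitch 0.302 th 0.294 c [315.6 177.4] mirror [-0.1364 -0.0464] F [ 0.8  5.7 -3.6] gw 0.275 qd6 1.67
t 9.92 pitch 0.322 th 0.314 c [316.3 175.9] mirror [-0.1361 -0.0462] F [-0.1  5.3 -3.1] gw 0.275 qd6 1.70
```

```bash

python3 -m handwheel '[{"x":-0.0001,"y":0,"z":-0.0011,"wx":0,"wy":0.29,"wz":0},{"x":-0.0001,"y":0,"z":-0.0022,"wx":0,"wy":0.57,"wz":0},{"x":-0.0002,"y":0,"z":-0.0034,"wx":0,"wy":0.86,"wz":0},{"x":-0.0003,"y":0,"z":-0.0045,"wx":0,"wy":1.15,"wz":0},{"x":-0.0003,"y":0,"z":-0.0045,"wx":0,"wy":1.15,"wz":0},{"x":-0.0003,"y":0,"z":-0.0045,"wx":0,"wy":1.15,"wz":0}]' >/dev/null && python3 mon.py &&
python3 -m handwheel '[{"x":-0.0001,"y":0,"z":-0.0011,"wx":0,"wy":0.29,"wz":0},{"x":-0.0001,"y":0,"z":-0.0022,"wx":0,"wy":0.57,"wz":0},{"x":-0.0002,"y":0,"z":-0.0034,"wx":0,"wy":0.86,"wz":0},{"x":-0.0003,"y":0,"z":-0.0045,"wx":0,"wy":1.15,"wz":0},{"x":-0.0003,"y":0,"z":-0.0045,"wx":0,"wy":1.15,"wz":0},{"x":-0.0003,"y":0,"z":-0.0045,"wx":0,"wy":1.15,"wz":0}]' >/dev/null && python3 mon.py &&
python3 -m handwheel '[{"x":-0.0001,"y":0,"z":-0.0011,"wx":0,"wy":0.29,"wz":0},{"x":-0.0001,"y":0,"z":-0.0022,"wx":0,"wy":0.57,"wz":0},{"x":-0.0002,"y":0,"z":-0.0034,"wx":0,"wy":0.86,"wz":0},{"x":-0.0003,"y":0,"z":-0.0045,"wx":0,"wy":1.15,"wz":0},{"x":-0.0003,"y":0,"z":-0.0045,"wx":0,"wy":1.15,"wz":0},{"x":-0.0003,"y":0,"z":-0.0045,"wx":0,"wy":1.15,"wz":0}]' >/dev/null && python3 mon.py &&
python3 -m handwheel '[{"x":-0.0001,"y":0,"z":-0.0011,"wx":0,"wy":0.29,"wz":0},{"x":-0.0001,"y":0,"z":-0.0022,"wx":0,"wy":0.57,"wz":0},{"x":-0.0002,"y":0,"z":-0.0034,"wx":0,"wy":0.86,"wz":0},{"x":-0.0003,"y":0,"z":-0.0045,"wx":0,"wy":1.15,"wz":0},{"x":-0.0003,"y":0,"z":-0.0045,"wx":0,"wy":1.15,"wz":0},{"x":-0.0003,"y":0,"z":-0.0045,"wx":0,"wy":1.15,"wz":0}]' >/dev/null && python3 mon.py
```

```text
t 10.52 pitch 0.342 th 0.334 c [316.8 174.9] mirror [-0.137  -0.0473] F [-1.1  5.1 -4.1] gw 0.270 qd6 1.73
t 11.12 pitch 0.363 th 0.354 c [317.6 173.3] mirror [-0.1362 -0.0466] F [-0.7  5.8 -3.5] gw 0.271 qd6 1.76
t 11.72 pitch 0.383 th 0.375 c [318.6 171.7] mirror [-0.1352 -0.0461] F [-1.4  5.3 -2.9] gw 0.274 qd6 1.79
t 12.32 pitch 0.403 th 0.394 c [323.8 170.8] mirror [-0.126  -0.0476] F [-0.7  4.9 -3.1] gw 0.272 qd6 1.82
```

The mirror began to slide at about 0.39 rad and the chain stopped there. I'll hold this angle and watch.

```bash
for i in 1 2 3 4; do python3 mon.py; done; true
```

```text
t 12.42 pitch 0.403 th 0.395 c [325.2 170.8] mirror [-0.1232 -0.0479] F [-0.6  5.4 -3.8] gw 0.274 qd6 1.82
t 12.52 pitch 0.403 th 0.394 c [327.1 170.6] mirror [-0.1184 -0.0473] F [-1.6  4.8 -3.5] gw 0.275 qd6 1.82
t 12.62 pitch 0.403 th 0.394 c [328.4 170.9] mirror [-0.1161 -0.0484] F [-1.4  6.2 -3.2] gw 0.275 qd6 1.82
t 12.72 pitch 0.403 th 0.395 c [330.3 170.8] mirror [-0.1116 -0.0481] F [-1.5  4.8 -3.9] gw 0.275 qd6 1.82
```

```bash
for i in 1 2 3; do python3 -m handwheel '[{"x":0,"y":0,"z":0,"wx":0,"wy":0,"wz":0},{"x":0,"y":0,"z":0,"wx":0,"wy":0,"wz":0},{"x":0,"y":0,"z":0,"wx":0,"wy":0,"wz":0},{"x":0,"y":0,"z":0,"wx":0,"wy":0,"wz":0},{"x":0,"y":0,"z":0,"wx":0,"wy":0,"wz":0},{"x":0,"y":0,"z":0,"wx":0,"wy":0,"wz":0}]' >/dev/null; python3 mon.py; done; true
```

```text
t 13.32 pitch 0.403 th 0.395 c [340.5 170.3] mirror [-0.087  -0.0475] F [-1.2  5.5 -3.5] gw 0.278 qd6 1.82
t 13.92 pitch 0.403 th 0.394 c [349.8 170.5] mirror [-0.0651 -0.0489] F [-1.4  5.1 -3.7] gw 0.275 qd6 1.82
t 14.52 pitch 0.403 th 0.395 c [358.1 170.1] mirror [-0.0437 -0.0485] F [-1.3  5.8 -4. ] gw 0.272 qd6 1.82
```

Sliding at a steady 0.04 m/s or so. I'll wait for it to settle against the ledge.

```bash
for i in 1 2; do python3 -m handwheel '[{"x":0,"y":0,"z":0,"wx":0,"wy":0,"wz":0},{"x":0,"y":0,"z":0,"wx":0,"wy":0,"wz":0},{"x":0,"y":0,"z":0,"wx":0,"wy":0,"wz":0},{"x":0,"y":0,"z":0,"wx":0,"wy":0,"wz":0},{"x":0,"y":0,"z":0,"wx":0,"wy":0,"wz":0},{"x":0,"y":0,"z":0,"wx":0,"wy":0,"wz":0}]' >/dev/null; python3 mon.py; done; python3 - <<'E'
from h import *
import cv2
cv2.imwrite("pics/c.png",cv2.resize(C["side"]["image"][70:250,190:420],None,fx=3,fy=3)[:,:,::-1])
E
```

```text
t 15.12 pitch 0.403 th 0.394 c [358.1 170.1] mirror [-0.0437 -0.0484] F [-0.9  4.8 -3.4] gw 0.271 qd6 1.82
t 15.72 pitch 0.403 th 0.394 c [358.1 170.1] mirror [-0.0437 -0.0484] F [-1.3  5.  -3.2] gw 0.272 qd6 1.82
```

View pics/c.png

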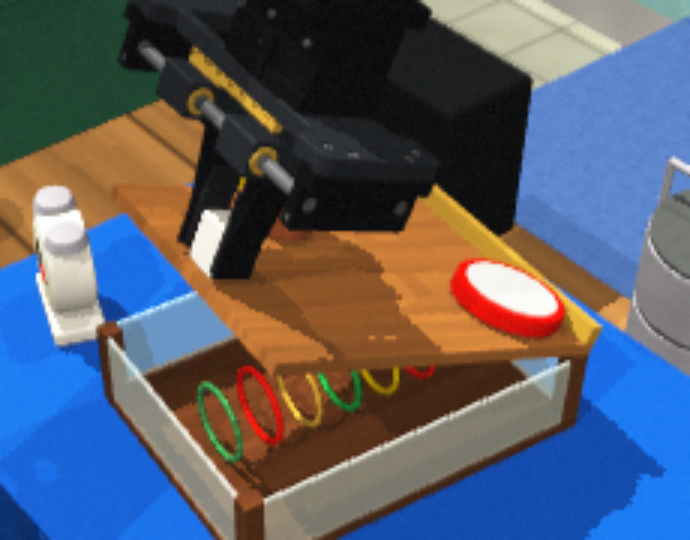

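The mirror rests flat on the ledge at (510,295), about 35 mm from its face. Now I'll let go and back off along the lid normal.

```bash
python3 -m handwheel '[{"x":0,"y":0,"z":0,"wx":0,"wy":0,"wz":0},{"x":0,"y":0,"z":0,"wx":0,"wy":0,"wz":0},{"x":0,"y":0,"z":0,"wx":0,"wy":0,"wz":0},{"x":0,"y":0,"z":0,"wx":0,"wy":0,"wz":0},{"x":0,"y":0,"z":0,"wx":0,"wy":0,"wz":0},{"x":0,"y":0,"z":0,"wx":0,"wy":0,"wz":0}]' 0.042; python3 mon.py
python3 -m handwheel '[{"x":0,"y":0,"z":-0.005,"wx":0,"wy":0,"wz":0},{"x":0,"y":0,"z":-0.015,"wx":0,"wy":0,"wz":0},{"x":0,"y":0,"z":-0.03,"wx":0,"wy":0,"wz":0},{"x":0,"y":0,"z":-0.045,"wx":0,"wy":0,"wz":0},{"x":0,"y":0,"z":-0.06,"wx":0,"wy":0,"wz":0},{"x":0,"y":0,"z":-0.075,"wx":0,"wy":0,"wz":0},{"x":0,"y":0,"z":-0.09,"wx":0,"wy":0,"wz":0},{"x":0,"y":0,"z":-0.1,"wx":0,"wy":0,"wz":0},{"x":0,"y":0,"z":-0.1,"wx":0,"wy":0,"wz":0}]'
python3 - <<'E'
from h import *
import cv2
cv2.imwrite("pics/d.png",cv2.resize(C["side"]["image"][70:250,190:420],None,fx=3,fy=3)[:,:,::-1])
E
```

```text
time: 16.32
position: [0.5246, 0.0681, 0.2692]
tool_rot: [-0.159, -2.737, -0.032]
ft_force: [0.5, -0.1, 0.2]
grip_width: 0.475
grip_force: 0.0
t 16.42 pitch 0.401 th 0.400 c [358.1 170.1] mirror [-0.0442 -0.0488] F [-0.4  0.4  0.5] gw 0.482 qd6 1.82
time: 17.17
position: [0.5645, 0.0638, 0.3631]
tool_rot: [-0.159, -2.74, -0.032]
ft_force: [0.9, -0.5, 0.6]
grip_width: 0.481
grip_force: 0.0
```

View pics/d.png

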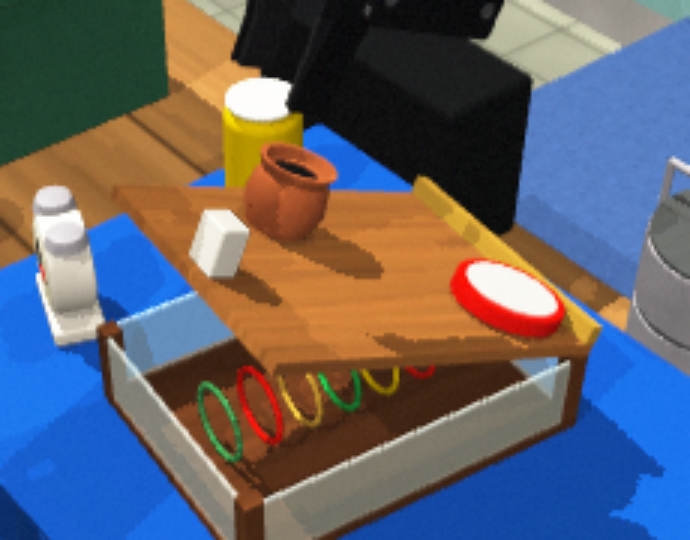

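The lid stands on its own, with the mirror against the ledge at (510,295) and the pot still up by the knob at (290,195). The gripper is clear, so I'll hand it in.

```bash
python3 -c "
from bench import ctrl
print(ctrl.close_job())"
```

```text
the job is handed in; nothing more can be done
None
```

I handed the job in with the lid left standing by itself at about 0.39 rad, the mirror resting against the brass ledge, the pot still in its place and the gripper clear; the hand-in returned no verdict.

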